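Gauge a circuit base against the yellow flip stop

ROBOT

A 6-joint arm with a two-finger parallel gripper is mounted at the origin on the work surface. World frame = base frame: x ahead of the robot, y to its left, z up, the work surface at z = 0. Lengths are in m, angles in rad, forces in N, time in s.
With the tool pointing down it reaches from about 0.375 to 0.9 m from the base axis. Payload 3.1 kg.
Tool frame: the origin (TCP) lies on the front face of the gripper's body, between the roots of the fingers; the fingertips stand 70 mm ahead of it and the grasp point (between the pads) lies 51 mm ahead of it; z points along the fingers, y is the line along which they close (so a half turn about z gives the same grasp; the last joint's range is limited). The gripper opens to 87 mm and grips with 3 to 60 N. Pads are 19 mm wide; open, the fingers measure 117 mm over their backs; the gripper's body (75 mm by 190 mm) begins 51 mm behind the grasp point.
Start: joints at [-1.506, 0.527, 1.433, -0, 1.181, -0.178], TCP at [0.15, -0.607, 0.292] pointing down, gripper open.
Joint ranges: [-3.08, 3.08], [-0.75, 2.2], [0.22, 2.44], [-1.43, 4.57], [0, 2.65], [-2.85, 2.85]. Speed limits (rad/s): [2.79, 2.79, 3.14, 3.14, 3.14, 3.14].

INTERFACE

Orientations are given as a unit quaternion [x, y, z, w].
In Python, from rig import robot, cams, ticket gives the robot as it stands. The module is installed in compiled form; this text tells all that it offers.
- The arm moves only by the shell command python3 -m crank 'ROWS' [FORCE]. ROWS is JSON, a list of rows, each a list of 7 numbers: the shift along the tool's x, y, z in cm, then the turn, a rotation vector about the tool's x, y, z in rad, then the closure, from 0 (fully open) to 1 (shut). A call has 1 to 5 rows; each row shifts and turns the commanded pose from where the row before left it, along the tool's axes as they then stand; what a row does not reach is not made up. A row lasts 1/8 s, in which the tool goes at most 62.5 mm and 10.7 degrees, less where a joint would pass 70% of its speed; a pose out of reach is approached as far as the arm can. A call is refused whole if a number of a shift passes 6.25 or a number of a turn 0.188, either way. A call with a gripper value outside its range is refused whole. The fingers move at their own pace and stop on an object; FORCE is the grip in N (left out, the last holds). Time passes only in rows, so rows that do not move let the fingers close. It gives the time, the measured TCP pose, the force, the opening and the grip force at its end, in the units of the state.
- robot.get_obs(): the state, without advancing time (a new reading comes with each control period).
- cams.camera(name): name is "side" or "top"; returns the picture (384x512x3 uint8, red, green, blue); there is no depth.
- cams.camera_info(name): a dict with "intrinsics" (3x3 intrinsics, pixels), "dist" ([k1, k2, p1, p2, k3] as OpenCV has them; the pictures are not rectified), "pose" (4x4, takes a point from camera to world coordinates). Camera axes: x right, y down, z forward; pixel columns grow to the right and rows downward; lengths in m; the calibration is good to about 2 mm. A picture is of the moment at which its call begins. camera_info takes no time and is no camera call.
- ticket.hand_in(): hands the job in; it is judged then, once.
The state is a dict: "time": time; "q": joint angles; "joint_velocities": joint speeds; "joint_torque": joint torques, N m; "position": TCP position; "tool_rot": TCP orientation; "ft_force": force on the tool from outside, world axes, zero at the start; "moment": the same for the moment, N m; "grip_width": finger opening in m; "grip_force": force on a finger pad.
Only numpy, scipy, OpenCV 4.12 (cv2) and the standard library are available. Lean on these libraries where they do the work, as an engineer would, in place of code of your own. Each camera call takes 0.05 s, during which the arm holds its last target. There are 200 camera calls.

TASK

On the aluminium fence, flip the yellow stop fully down, then slide the circuit that stands between the two stops along the fence until it touches the yellow stop. Then flip the yellow stop back up, leaving the circuit in its gauged place square against the fence. Leave the red stop up throughout.

Things in the scene. Friction and masses are not known exactly. Their poses are not given: they have to be found in the camera images.
- jig: Grey base board, 170 (x) x 480 (y) x 12 mm, origin under its centre, fixed at varying place and yaw (to 0.2 rad). On it, along y at its far (+x) side, an aluminium fence: 20 mm thick, top 50 mm above the table, working face (to -x) at x = 40 mm. A yellow and a red flip stop of one build stand on the fence, one near each end, 340 to 380 mm apart; which is left varies.
- yellow_stop: Dark steel hinge bracket of the yellow stop, 22 x 44 mm, fixed on the fence's top. Origin: centre of its underside, 50 mm above the table, 10 mm behind the fence's face; axes parallel to the jig's. Hinge line along y at z = 12 mm. Leaf: a yellow bar 16 mm wide with a tongue below, 14 to 70 mm from the hinge, y -6 to +6 mm, that when down hangs to 2 mm over the base and stops the circuit's end.
- yellow_leaf (a joint): Yellow leaf's angle q, rad: 0 fully down (level, to the bracket's -x), 1.57 straight up, limit 1.75; starts 1.35 to 1.65. Stays where left; 1 to 2 N at the grip turns it. Grip at the free end: round yellow bar with domed ends, 18 mm thick, 40 mm long along y, centred at bracket (-95 cos q, 0, 12 + 95 sin q) mm; pinched across its ends from above, it turns between the pads.
- circuit: Loose, 0.2 kg, on the jig between the stops: wood block 60 (x) x 90 (y) x 18 mm, green board on top (to 20 mm), in its middle a dark transformer 30 x 26 mm (to 44 mm). Origin: centre of underside. Its +x long side faces the fence, 2 to 6 mm off it. Starts 155 to 205 mm from the yellow stop, centre to centre along y; 51 mm when touching it. Slides easily. A like circuit off the jig is not used.
- red_leaf (a joint): Hinge angle of the red leaf, same build and meaning as the yellow one. Starts up at 1.35 to 1.65 and is to stay up.
Mind the look-alikes: they are no part of the job. What is shaped like the circuit but blue, pink or purple is not meant.

How it is judged:
On the way, in this order (a step that is already met when the one before it is completed fails the run):
1. the yellow stop is flipped fully down, with the circuit not yet at it (value of joint yellow_leaf below 0.15 rad and horizontal distance between circuit and yellow_stop above 0.09 m), for 0.2 s.
2. with the yellow stop down, the circuit touches it, square against the fence (value of joint yellow_leaf below 0.15 rad and contact force between circuit and yellow_stop above 0.2 N and (y of circuit in the frame of yellow_stop between 0.041 and 0.061 m or y of circuit in the frame of yellow_stop between -0.061 and -0.041 m) and x of circuit in the frame of yellow_stop between -0.055 and -0.03 m and angle between the y axis of circuit and the y axis of yellow_stop, either way round below 0.175 rad and angle between circuit's own z axis and vertical below 0.15 rad), for 0.1 s.
At the end, for the whole second after the job is handed in: The yellow stop is up again (1.2 rad or more) and the red one still up (1.2 rad or more); the circuit lies at rest on the jig where the stop set it, within 10 mm along the fence of touching the stop's tongue, no more than 15 mm off the fence, parallel to it within 10 degrees, and flat (value of joint each of yellow_leaf, red_leaf above 1.2 rad and (y of circuit in the frame of yellow_stop between 0.041 and 0.061 m or y of circuit in the frame of yellow_stop between -0.061 and -0.041 m) and x of circuit in the frame of yellow_stop between -0.055 and -0.03 m and angle between the y axis of circuit and the y axis of yellow_stop, either way round below 0.175 rad and angle between circuit's own z axis and vertical below 0.15 rad and linear speed of circuit below 0.02 m/s).
It fails at once if the red stop is flipped down (below 1.0 rad) (value of joint red_leaf below 1 rad).
It also fails if it takes over 61 s, if anything falls off the work surface, if the arm or the gripper's body presses on something with over 40 N, if the wrist force passes 120 N, or if a joint passes its speed limit or range.

## Working session

There is one attempt and no reset: what is moved stays moved. The work goes in short steps, Python scripts to look and compute and a shell command to move; the robot and the scene stay as the last step left them, time stands still between calls to the robot, and variables do not carry over. Pictures are saved under pics/ and viewed, at most 10 in all, crops included, and the job is handed in when it is done.

```bash
mkdir -p pics; cat > h.py <<'E'
import numpy as np,cv2
from rig import robot,cams,ticket
from scipy.spatial.transform import Rotation as R
def ray(n,uv):
    i=cams.camera_info(n);K=np.array(i["intrinsics"]);P=np.array(i["pose"])
    p=cv2.undistortPoints(np.array(uv,float).reshape(-1,1,2),K,np.array(i["dist"],float)).reshape(-1,2)
    d=np.c_[p,np.ones(len(p))]@P[:3,:3].T
    return P[:3,3],d
def plane(n,uv,z):
    o,d=ray(n,uv);return o+d*((z-o[2])/d[:,2])[:,None]
def tri(u1,u2):
    A=np.zeros((3,3));b=np.zeros(3);L=[]
    for n,u in(("top",u1),("side",u2)):
        o,d=ray(n,[u]);d=d[0]/np.linalg.norm(d[0]);M=np.eye(3)-np.outer(d,d);A+=M;b+=M@o;L.append((M,o))
    x=np.linalg.solve(A,b);return x,[np.linalg.norm(M@(x-o)) for M,o in L]
def snap(n,f):
    im=cams.camera(n);cv2.imwrite(f"pics/{f}.png",im[:,:,::-1]);return im
E
python3 - <<'E'
from h import *
for n in("top","side"):
    snap(n,n+"0");print(n,np.round(cams.camera_info(n)["pose"],3).tolist())
o=robot.get_obs();print(o["time"],R.from_quat(o["tool_rot"]).as_matrix().round(3).tolist(),o["position"])
E
```

```text
top [[-0.03, -0.99, 0.141, 0.474], [-1.0, 0.028, -0.015, 0.008], [0.011, -0.141, -0.99, 0.9], [0.0, 0.0, 0.0, 1.0]]
side [[0.879, -0.307, 0.365, 0.281], [-0.477, -0.563, 0.674, -0.595], [-0.001, -0.767, -0.642, 0.642], [0.0, 0.0, 0.0, 1.0]]
0.1 [[0.971, 0.24, -0.0], [0.24, -0.971, 0.002], [0.0, -0.002, -1.0]] [ 0.15024661 -0.60611854  0.29134947]
```

View pics/top0.png

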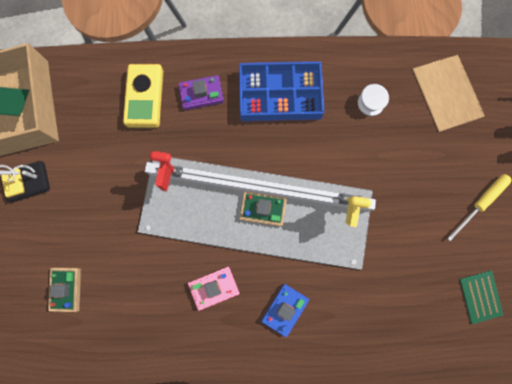

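View pics/side0.png

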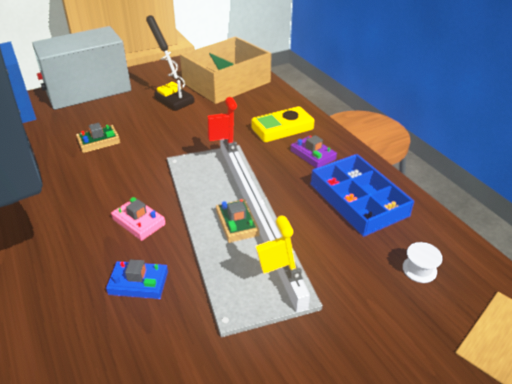

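```bash
python3 - <<'E'
from h import *
a=cv2.imread("pics/top0.png")[140:280,125:385];b=cv2.imread("pics/side0.png")
cv2.imwrite("pics/c1.png",cv2.resize(a,None,fx=3,fy=3,interpolation=cv2.INTER_CUBIC))
t=cv2.imread("pics/top0.png")
for n,im in(("top",t),("side",b)):
    h=cv2.cvtColor(im,cv2.COLOR_BGR2HSV)
    y=cv2.inRange(h,(22,150,100),(34,255,255))
    for c in cv2.findContours(y,0,1)[0]:
        if cv2.contourArea(c)>60: print(n,"yel",cv2.boundingRect(c),cv2.contourArea(c))
    g=cv2.inRange(h,(0,0,110),(180,40,200)); 
    if n=="top":
        m=np.zeros_like(g);m[150:275,130:380]=g[150:275,130:380];m=cv2.morphologyEx(m,3,np.ones((25,25)))
        r=cv2.minAreaRect(max(cv2.findContours(m,0,1)[0],key=cv2.contourArea));bp=cv2.boxPoints(r);print(r)
        w=plane("top",bp,.012);print(w.round(4),np.linalg.norm(np.diff(w,axis=0),axis=1))
w=plane("top",[(138,234),(362,268),(372,189)],.012);print(w.round(4))
E
```

```text
((255.67567443847656, 211.44593811035156), (233.93975830078125, 80.55550384521484), 9.462321281433105)
[[ 0.5283  0.2723  0.012 ]
 [ 0.7003  0.2456  0.012 ]
 [ 0.6016 -0.252   0.012 ]
 [ 0.4335 -0.2129  0.012 ]] [0.17403813 0.50725068 0.17253596]
side yel (256, 215, 40, 58) 1182.5
side yel (251, 106, 64, 36) 1436.0
side yel (157, 81, 21, 16) 192.5
[[ 0.5237  0.263   0.012 ]
 [ 0.4388 -0.208   0.012 ]
 [ 0.6062 -0.2398  0.012 ]]
```

View pics/c1.png

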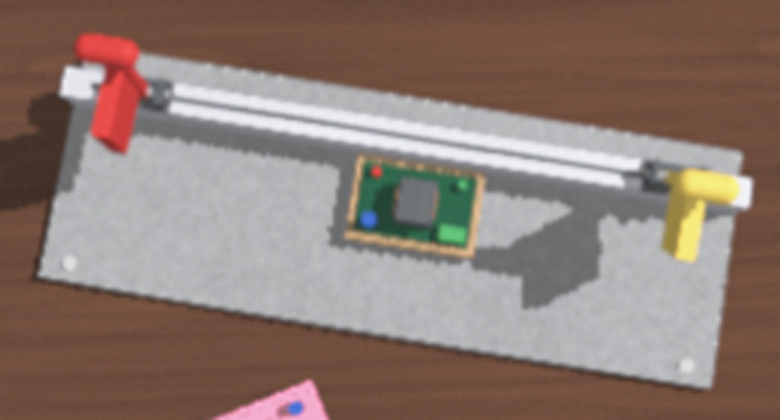

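```bash
cat >> h.py <<'E'
def c(u,v): return (125+u/3,140+v/3)
E
python3 - <<'E'
from h import *
w=plane("top",[c(38,278),c(712,387),c(742,150)],.012)
ey=w[0]-w[1];L=np.linalg.norm(ey);ey/=L;ex=np.array([ey[1],-ey[0],0]);yaw=np.arctan2(-ey[0],ey[1])
C=(w[0]+w[1])/2+ex*.085;C[2]=0
print("jig",C,yaw,"deg",np.degrees(yaw),L,np.linalg.norm(w[2]-w[1]),np.dot(w[2]-w[1],ey))
J=lambda p:np.array([np.dot(p-C,ex),np.dot(p-C,ey),p[2]]).round(4)
x,e=tri(c(705,186),(285,228));print("grip",x,e,J(x))
for u,z in((c(705,186),.157),(c(416,200),.044),(c(360,155),.018),(c(485,175),.018),(c(475,257),.018),(c(347,240),.018),(c(107,48),.157)):
    p=plane("top",[u],z)[0];print(J(p),p.round(4))
# fence end right, face line z=.05
for u in (c(625,185),c(180,118),c(748,205)):print("face",J(plane("top",[u],.05)[0]))
E
cat > cr.py <<'E'
E
python3 -c "
import cv2;a=cv2.imread('pics/side0.png')[195:325,195:325];cv2.imwrite('pics/c2.png',cv2.resize(a,None,fx=4,fy=4,interpolation=2))"
```

```text
jig [0.56511363 0.01166476 0.        ] -0.1881942801439258 deg -10.78273798074962 0.4807890093727067 0.17033103507406094 4.023058629664539e-05
grip [ 0.56299719 -0.17796538  0.14977761] [np.float64(0.0005972789156579145), np.float64(0.0005972789156580234)] [ 0.0334 -0.1867  0.1498]
[ 0.0316 -0.1849  0.157 ] [ 0.5616 -0.1759  0.157 ]
[ 0.0088 -0.0148  0.044 ] [ 0.571  -0.0045  0.044 ]
[0.0371 0.0295 0.018 ] [0.6071 0.0337 0.018 ]
[ 0.0371 -0.0599  0.018 ] [ 0.5903 -0.0541  0.018 ]
[-0.0213 -0.0617  0.018 ] [ 0.5327 -0.045   0.018 ]
[-0.0237  0.0287  0.018 ] [0.5472 0.0443 0.018 ]
[0.0575 0.1838 0.157 ] [0.6559 0.1814 0.157 ]
face [ 0.0409 -0.154   0.05  ]
face [0.0382 0.1538 0.05  ]
face [ 0.0407 -0.2397  0.05  ]
```

View pics/c2.png

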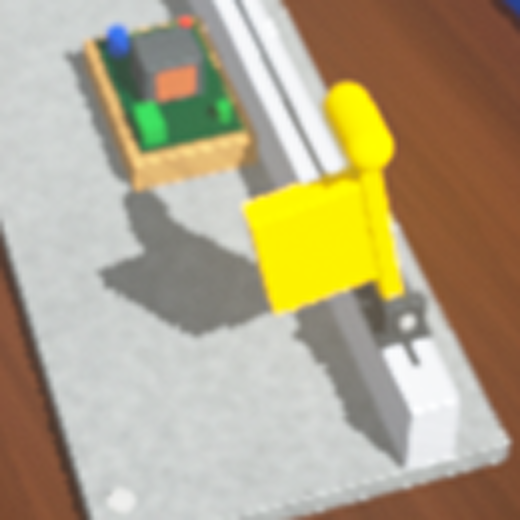

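```bash
python3 -m crank '[[0,0,0,0,0,0.143,0],[0,0,0,0,0,0.143,0],[0,0,0,0,0,0.144,0],[3.2,-4.9,0,0,0,0,0],[3.2,-4.9,0,0,0,0,0]]' 10; python3 -m crank '[[3,-4.6,0,0,0,0,0],[3,-4.6,0,0,0,0,0],[3,-4.6,0,0,0,0,0],[3,-4.6,0,0,0,0,0],[3,-4.6,0,0,0,0,0]]'
cat > s.py <<'E'
from h import *
C=np.array([0.56511,0.01166,0]);yw=-0.1882;ex=np.array([np.cos(yw),np.sin(yw),0]);ey=np.array([-ex[1],ex[0],0])
J=lambda p:np.array([np.dot(p-C,ex),np.dot(p-C,ey),p[2]]).round(4)
if __name__=="__main__":
    o=robot.get_obs();Rm=R.from_quat(o["tool_rot"]).as_matrix()
    print(o["time"],"jig",J(o["position"]),"yaw err",np.arctan2(Rm[1,0],Rm[0,0])-yw,"tilt",Rm[:2,2].round(3),"F",np.dot(o["ft_force"],ex).round(2),np.dot(o["ft_force"],ey).round(2),o["ft_force"][2].round(2),o["grip_width"],o["grip_force"])
E
python3 s.py
```

```text
time: 0.72
position: [0.2317, -0.5214, 0.2915]
tool_rot: [0.996, -0.095, 0.0, -0.001]
ft_force: [-0.1, -0.3, 0.6]
grip_width: 0.0872
grip_force: 0.0
time: 1.35
position: [0.4225, -0.3227, 0.292]
tool_rot: [0.996, -0.094, -0.0, -0.0]
ft_force: [0.3, 0.1, -0.5]
grip_width: 0.0873
grip_force: 0.0
1.35 jig [-0.0775 -0.3551  0.292 ] yaw err 0.0007903896657542042 tilt [-0.  0.] F 0.22 0.16 -0.55 0.08734411452135704 0.0
```

```bash
python3 -m crank '[[0,0,0,0,0,0,0],[2.5,-4,0,0,0,0,0],[2.5,-4,0,0,0,0,0],[2.5,-4,0,0,0,0,0],[0,0,0,0,0,0,0]]' >/dev/null; python3 s.py
```

```text
1.975 jig [-0.0025 -0.2352  0.2919] yaw err 0.004548142533643357 tilt [-0.  0.] F 0.05 -0.44 0.63 0.08710403420876217 0.0
```

```bash
python3 -m crank '[[3.4,-4.9,0,0,0,0,0],[0,0,0,0,0,0,0],[0,0,4,0,0,0,0],[0,0,4,0,0,0,0],[0,0,0,0,0,0,0]]' >/dev/null; python3 s.py; python3 -c "
from h import *
a=snap('side','s1');b=snap('top','t1')
cv2.imwrite('pics/c3.png',np.hstack([cv2.resize(a[130:330,180:380,::-1],(400,400)),cv2.resize(b[130:280,280:430,::-1],(400,400))]))"
```

```text
2.6 jig [ 0.0278 -0.189   0.2093] yaw err -0.0007593345506207994 tilt [-0.008  0.003] F 0.21 -0.26 0.22 0.0869613089491519 0.0
```

View pics/c3.png

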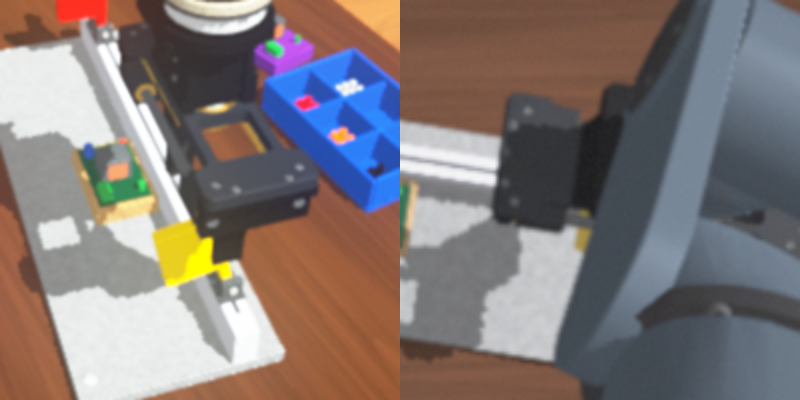

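The near finger covers the grip bar (left half, about (225,235)), so the bar stands between the fingers. The circuit is untouched. Nudging and closing.

```bash
python3 -m crank '[[0.3,0.2,0.5,0,0,0,0],[0,0,0,0,0,0,0.5],[0,0,0,0,0,0,1],[0,0,0,0,0,0,1],[0,0,0,0,0,0,1]]' 15 >/dev/null; python3 s.py;python3 -m crank '[[0,0,0,0,0,0,1],[0,0,0,0,0,0,1]]' >/dev/null; python3 s.py
```

```text
3.325 jig [ 0.0337 -0.1895  0.2074] yaw err 0.0012916222823899925 tilt [ 0. -0.] F -0.32 -0.02 -0.27 0.05514588887392197 0.0
3.575 jig [ 0.033  -0.1867  0.207 ] yaw err -0.0010087171083849045 tilt [-0.     0.007] F 0.71 9.33 2.33 0.03866156359353069 14.997634248866234
```

```bash
python3 -m crank '[[0,-0.2,0,0,0,0,1],[-1.24,0,0.32,0,0,0,1],[-1.31,0,0.55,0,0,0,1],[-1.22,0,0.74,0,0,0,1],[0,0,0,0,0,0,1]]' >/dev/null; python3 s.py;python3 -m crank '[[-1.09,0,0.92,0,0,0,1],[-0.94,0,1.06,0,0,0,1],[0,0,0,0,0,0,1]]' >/dev/null; python3 s.py
```

```text
4.2 jig [-0.0056 -0.1863  0.1901] yaw err 0.00035875531979234765 tilt [-0.002  0.004] F 0.33 5.68 -3.03 0.038415086657323565 15.000766085868236
4.575 jig [-0.0255 -0.1862  0.1704] yaw err 0.00016630195706776596 tilt [-0.002  0.004] F 0.77 6.67 -1.7 0.038662750020828966 15.00200934302029
```

Arc tracks well; continuing.

```bash
python3 -m crank '[[-0.78,-0.1,1.2,0,0,0,1],[-0.58,0,1.29,0,0,0,1],[-0.39,0,1.37,0,0,0,1],[0,0,0,0,0,0,1]]' >/dev/null; python3 s.py;python3 -m crank '[[-0.18,0,1.42,0,0,0,1],[0,0,0.5,0,0,0,1],[0,0,0,0,0,0,1],[0,0,0,0,0,0,1]]' >/dev/null; python3 s.py
```

```text
5.075 jig [-0.0426 -0.186   0.1318] yaw err 0.000509607228020903 tilt [-0.002  0.002] F 0.22 4.37 -1.27 0.03864653368265999 15.00235474028159
5.575 jig [-0.0443 -0.186   0.1132] yaw err 0.0008966504079339077 tilt [-0.002  0.002] F -0.23 5.61 -1.52 0.03864941415643707 15.009933058172464
```

```bash
python3 -m crank '[[0,0,0.3,0,0,0,1],[0,0,0,0,0,0,1],[0,0,0,0,0,0,1]]' >/dev/null; python3 s.py; python3 -m crank '[[0,0,0,0,0,0,0],[0,0,0,0,0,0,0],[0,0,0,0,0,0,0]]' >/dev/null; python3 s.py
```

```text
5.95 jig [-0.0442 -0.186   0.1118] yaw err 0.001077260150154663 tilt [-0.001  0.001] F -2.53 4.81 12.12 0.03875142956376845 15.09690972045064
6.325 jig [-0.0433 -0.1872  0.1105] yaw err 0.0010730445323433035 tilt [ 0.    -0.001] F 0.41 -0.03 -0.3 0.060961666252348765 0.0
```

```bash
python3 -m crank '[[0,0,2,0,0,0,0]]' >/dev/null 2>&1 & wait; true
```

```text
(no output)
```

That row had the wrong sign: it moved the tool 2 cm down instead of up. I'll check the state before lifting.

```bash
python3 s.py; python3 -m crank '[[0,0,-5,0,0,0,0],[0,0,-5,0,0,0,0],[0,0,-2,0,0,0,0],[0,0,0,0,0,0,0],[0,0,0,0,0,0,0]]' >/dev/null; python3 s.py
python3 - <<'E'
from h import *
snap('top','t2');a=snap('side','s2')
cv2.imwrite('pics/c4.png',cv2.resize(a[130:330,150:380,::-1],None,fx=2.5,fy=2.5))
E
```

```text
6.45 jig [-0.0424 -0.1875  0.0912] yaw err 0.0010263500698897976 tilt [ 0.003 -0.002] F -0.27 1.19 -0.12 0.07078188008655353 0.0
7.075 jig [-0.0442 -0.1867  0.2096] yaw err 0.0008124571866593988 tilt [-0.002  0.001] F -0.3 -0.82 0.41 0.08707227690015613 0.0
```

View pics/c4.png

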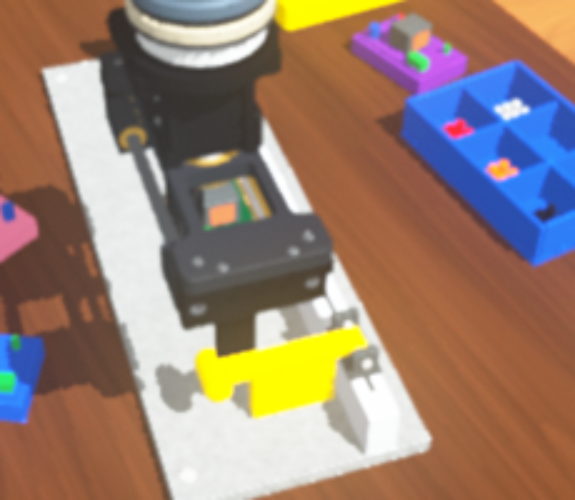

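No harm was done. The leaf is level and fully down (grip at about (215,375), bracket at (355,345)), and the circuit is unmoved. Next, the circuit.

```bash
python3 -m crank '[[1.7,-5.7,0,0,0,0,0],[1.7,-5.7,0,0,0,0,0],[1.8,-5.7,0,0,0,0,0],[0,0,0,0,0,0,0],[0,0,0,0,0,0,0]]' >/dev/null; python3 s.py; python3 - <<'E'
from h import *
b=snap('top','t3');a=snap('side','s3')
cv2.imwrite('pics/c5.png',np.hstack([cv2.resize(a[130:330,150:350,::-1],(400,400)),cv2.resize(b[130:280,190:340,::-1],(400,400))]))
E
```

```text
7.8 jig [ 0.0074 -0.0157  0.2093] yaw err 0.0020094009580943206 tilt [-0.003  0.   ] F 0.56 -0.78 0.07 0.08692754547662222 0.0
```

View pics/c5.png

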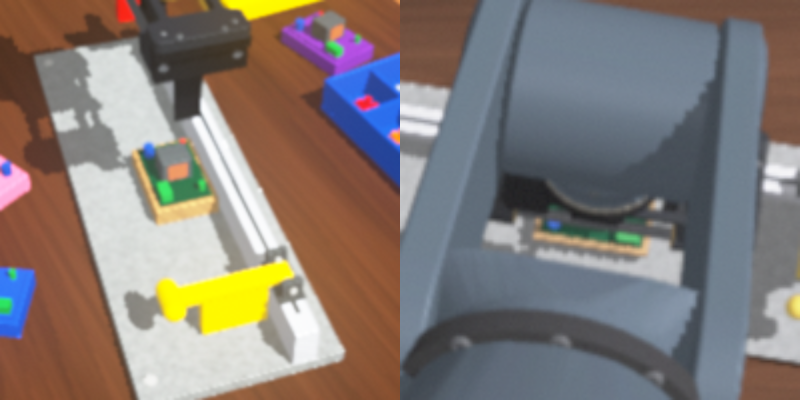

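```bash
python3 -m crank '[[0.5,0,3.5,0,0,0,0],[0,0,3.5,0,0,0,0],[0,0,2.5,0,0,0,0],[0,0,1.7,0,0,0,0],[0,0,0,0,0,0,0]]' >/dev/null; python3 s.py; python3 -m crank '[[0,0,0,0,0,0,0.4],[0,0,0,0,0,0,0.7],[0,0,0,0,0,0,1],[0,0,0,0,0,0,1],[0,0,0,0,0,0,1]]' 12 >/dev/null; python3 s.py; python3 -m crank '[[0,0,0,0,0,0,1],[0,0,0,0,0,0,1]]' >/dev/null; python3 s.py
```

```text
8.525 jig [ 0.0125 -0.0173  0.1001] yaw err 0.0001275417404706103 tilt [-0.002 -0.   ] F -4.18 -1.99 9.57 0.08715578703445671 4.964397847652435
9.15 jig [ 0.0132 -0.0157  0.1001] yaw err -0.0016855493569130076 tilt [0.001 0.001] F -2.44 3.53 8.44 0.07937542917620072 14.213676899671555
9.4 jig [ 0.0132 -0.0157  0.1001] yaw err -0.0016400172268837554 tilt [0.001 0.001] F -1.41 4.58 8.55 0.07921737830290797 14.21281099319458
```

Something blocks the fingers: there is upward force at tip z ≈ 30 mm and the opening has stuck at 79 mm. I'll open, lift and look.

```bash
python3 -c "
from h import *
a=snap('side','s4');cv2.imwrite('pics/c6a.png',a[:,:,::-1])"; python3 -m crank '[[0,0,0,0,0,0,0],[0,0,0,0,0,0,0],[0,0,-4,0,0,0,0],[0,0,-4,0,0,0,0],[0,0,0,0,0,0,0]]' >/dev/null; python3 s.py; python3 - <<'E'
from h import *
b=cv2.imread('pics/c6a.png');a=snap('side','s5')[:,:,::-1]
cv2.imwrite('pics/c6.png',np.hstack([cv2.resize(b[160:260,190:290],(400,400),interpolation=2),cv2.resize(a[160:260,190:290],(400,400),interpolation=2)]))
E
```

```text
10.075 jig [ 0.0154 -0.0167  0.182 ] yaw err -0.0004084007102478082 tilt [ 0.008 -0.002] F 0.03 -1.0 -0.39 0.08712133577044726 0.0
```

View pics/c6.png

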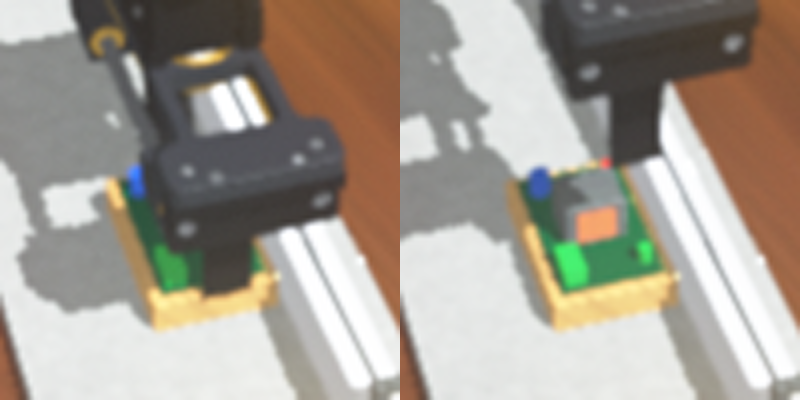

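The fingers were resting on small parts about 10 mm high on the board: the blue cap at right-half (540,182), red at (607,162) and green at (570,262). I'll grip the transformer's top 10 mm, above these.

```bash
python3 -m crank '[[-0.5,0,0,0,0,0,0],[0,0,4,0,0,0,0],[0,0,3,0,0,0,0],[0,0,0,0,0,0,0],[0,0,0,0,0,0,0]]' >/dev/null; python3 s.py
```

```text
10.75 jig [ 0.0081 -0.0158  0.1085] yaw err 0.0008180530514055873 tilt [-0.001  0.   ] F 0.29 -0.45 1.02 0.08700856441351325 0.0
```

```bash
python3 -m crank '[[0.2,0,0.35,0,0,0,0],[0,0,0,0,0,0,0.5],[0,0,0,0,0,0,0.7],[0,0,0,0,0,0,1],[0,0,0,0,0,0,1]]' 12 >/dev/null; python3 s.py; python3 -m crank '[[0,0,0,0,0,0,1],[0,0,0,0,0,0,1],[0,0,0,0,0,0,1]]' >/dev/null; python3 s.py
```

```text
11.375 jig [ 0.0102 -0.0157  0.1052] yaw err 0.0010146617805418257 tilt [ 0. -0.] F -0.21 -0.13 0.42 0.05490966090279006 0.0
11.75 jig [ 0.0102 -0.0157  0.105 ] yaw err 0.0009747324995209583 tilt [-0.  0.] F 0.67 -0.31 0.18 0.025900915967974864 11.992045640945435
```

```bash
python3 -m crank '[[0,2,0,0,0,0,1],[0,2.5,0,0,0,0,1],[0,2.5,0,0,0,0,1],[0,2.5,0,0,0,0,1],[0,1,0,0,0,0,1]]' >/dev/null;python3 -m crank '[[0,0,0,0,0,0,1]]' >/dev/null; python3 s.py; python3 -m crank '[[0,0.5,0,0,0,0,1],[0,0.3,0,0,0,0,1],[0,0,0,0,0,0,1]]' >/dev/null; python3 s.py;  python3 -m crank '[[0,0.3,0,0,0,0,1],[0,0,0,0,0,0,1]]' >/dev/null; python3 s.py
```

```text
12.5 jig [ 0.0103 -0.1219  0.105 ] yaw err -0.000506001461590605 tilt [-0. -0.] F 0.42 -0.04 -0.23 0.02597680759692159 11.993309408426285
12.875 jig [ 0.0102 -0.1285  0.105 ] yaw err 0.001787969696884717 tilt [-0. -0.] F -0.28 -0.26 -0.44 0.02590062032243517 11.993314325809479
13.125 jig [ 0.0103 -0.1317  0.105 ] yaw err 0.0011556954126438757 tilt [-0. -0.] F 0.1 -0.31 -0.46 0.02570714266813636 11.993106454610825
```

```bash
python3 -m crank '[[0,0.2,0,0,0,0,1],[0,0,0,0,0,0,1]]' >/dev/null; python3 s.py; python3 -m crank '[[0,0.2,0,0,0,0,1],[0,0,0,0,0,0,1]]' >/dev/null; python3 s.py;python3 -m crank '[[0,0.15,0,0,0,0,1],[0,0,0,0,0,0,1]]' >/dev/null; python3 s.py
```

```text
13.375 jig [ 0.0103 -0.1339  0.105 ] yaw err 0.0009082837951297495 tilt [-0. -0.] F -0.77 -0.91 -0.4 0.02590647666119696 11.993242353200912
13.625 jig [ 0.0104 -0.1351  0.1051] yaw err -3.2512841575293994e-05 tilt [0.    0.001] F 0.36 4.27 0.68 0.025997918702422584 11.996457427740097
13.875 jig [ 0.0103 -0.1354  0.1052] yaw err -0.0005504849119503386 tilt [0.001 0.003] F 1.93 8.55 -0.31 0.02612399828489095 11.995129734277725
```

Contact at 8.5 N, at the predicted place. I'll nudge it toward the fence, then relieve the pressure.

```bash
python3 -m crank '[[0.15,0,0,0,0,0,1],[0,0,0,0,0,0,1],[0.15,0,0,0,0,0,1],[0,0,0,0,0,0,1]]' >/dev/null; python3 s.py;python3 -m crank '[[0,-0.3,0,0,0,0,1],[0,0,0,0,0,0,1],[0,0,0,0,0,0,1]]' >/dev/null; python3 s.py
```

```text
14.375 jig [ 0.0109 -0.1353  0.1051] yaw err 0.00033560217918407464 tilt [-0.005  0.004] F -3.66 8.48 5.34 0.026021231366786243 12.000687271356583
14.75 jig [ 0.0124 -0.1342  0.105 ] yaw err 0.0007671429930905527 tilt [-0.002  0.001] F -4.94 0.63 3.32 0.02621431601324783 11.999891549348831
```

```bash
python3 -m crank '[[-0.1,0,0,0,0,0,1],[0,0,0,0,0,0,0.58],[0,0,0,0,0,0,0.58],[0,0,0,0,0,0,0.58],[0,0,-2,0,0,0,0.58]]' >/dev/null; python3 s.py;python3 -m crank '[[0,0,-5,0,0,0,0.58],[-2.7,2.6,-3,0,0,0,0.1],[-2.8,2.6,0,0,0,0,0.1],[0,0,0,0,0,0,0.1],[0,0,0,0,0,0,0.1]]' >/dev/null; python3 s.py
```

```text
15.375 jig [ 0.0117 -0.1342  0.124 ] yaw err 0.0009839016674849932 tilt [-0.003  0.001] F 0.0 -0.42 -0.56 0.03629177535087087 0.0
16.0 jig [-0.042  -0.1864  0.2051] yaw err 0.00042973238419519166 tilt [ 0.001 -0.   ] F -0.11 -0.31 -0.48 0.06892455417770708 0.0
```

```bash
python3 -m crank '[[-0.25,-0.05,4,0,0,0,0.1],[0,0,4,0,0,0,0.1],[0,0,1.2,0,0,0,0.1],[0,0,0,0,0,0,0.1],[0,0,0,0,0,0,0.1]]' >/dev/null; python3 s.py;python3 -m crank '[[0,0,0,0,0,0,0.5],[0,0,0,0,0,0,1],[0,0,0,0,0,0,1],[0,0,0,0,0,0,1]]' 15 >/dev/null; python3 s.py;
```

```text
16.625 jig [-0.0441 -0.1858  0.114 ] yaw err 0.001485170113961487 tilt [ 0.002 -0.001] F 0.46 0.1 0.07 0.07813117594877207 0.0
17.125 jig [-0.0451 -0.1858  0.1132] yaw err 0.0009020307445906095 tilt [ 0. -0.] F 0.07 0.42 -0.17 0.04618835475732487 0.0
```

```bash
python3 -m crank '[[0,0,0,0,0,0,1],[0,0,0,0,0,0,1]]' >/dev/null; python3 s.py; python3 -m crank '[[0.11,0,-1.42,0,0,0,1],[0.31,0,-1.39,0,0,0,1],[0.53,0,-1.32,0,0,0,1],[0,0,0,0,0,0,1]]' >/dev/null; python3 s.py
```

```text
17.375 jig [-0.0451 -0.1857  0.1131] yaw err 0.0009341559331367821 tilt [-0.  0.] F -0.51 -0.03 1.54 0.03840180309541961 14.984755106270313
17.875 jig [-0.0353 -0.1857  0.1559] yaw err 0.0014105687928024357 tilt [ 0.001 -0.001] F 0.07 -0.73 0.54 0.038479829560371256 15.003111201804131
```

```bash
python3 -m crank '[[0.71,0,-1.23,0,0,0,1],[0.89,0,-1.12,0,0,0,1],[1.04,0,-0.96,0,0,0,1],[0,0,0,0,0,0,1]]' >/dev/null; python3 s.py
```

```text
18.375 jig [-0.0092 -0.1858  0.1881] yaw err 0.001602494428986856 tilt [ 0.    -0.001] F -2.06 -1.26 2.39 0.03853224882326128 15.0002880290549
```

```bash
python3 -m crank '[[1.18,0,-0.8,0,0,0,1],[1.29,0,-0.61,0,0,0,1],[1.36,0,-0.42,0,0,0,1],[1.3,0,-0.18,0,0,0,1],[0,0,0,0,0,0,1]]' >/dev/null; python3 s.py;python3 -m crank '[[0,0,0,0,0,0,1],[0,0,0,0,0,0,0.3],[0,0,0,0,0,0,0.1],[0,0,0,0,0,0,0.1]]' >/dev/null; python3 s.py; python3 -m crank '[[0,0,-3,0,0,0,0.1],[0,0,-5,0,0,0,0.1],[-3,5,0,0,0,0,0.1],[-3,5,0,0,0,0,0.1],[-3,5,0,0,0,0,0.1]]' >/dev/null; python3 -m crank '[[-3,5,0,0,0,0,0.1],[-3,5,0,0,0,0,0.1],[0,0,0,0,0,0,0.1],[0,0,0,0,0,0,0.1]]' >/dev/null;python3 s.py; python3 - <<'E'
from h import *
b=snap('top','t9')[:,:,::-1];a=snap('side','s9')[:,:,::-1]
cv2.imwrite('pics/c9.png',np.hstack([cv2.resize(a[90:330,150:350],(400,480)),cv2.resize(b[130:290,250:383],(400,480))]))
E
```

```text
19.0 jig [ 0.0446 -0.186   0.2083] yaw err 0.0011368708202332267 tilt [ 0.005 -0.002] F -0.23 -2.34 5.42 0.038731529460683284 15.014263695920818
19.5 jig [ 0.0414 -0.1852  0.2069] yaw err 0.0009222858541880763 tilt [-0.001  0.001] F -0.32 -0.01 0.0 0.06061878396223827 0.0
20.625 jig [-0.1079 -0.4353  0.2872] yaw err -2.1493249162091166e-05 tilt [-0.     0.002] F 0.27 0.14 0.0 0.07835574189310958 0.0
```

View pics/c9.png

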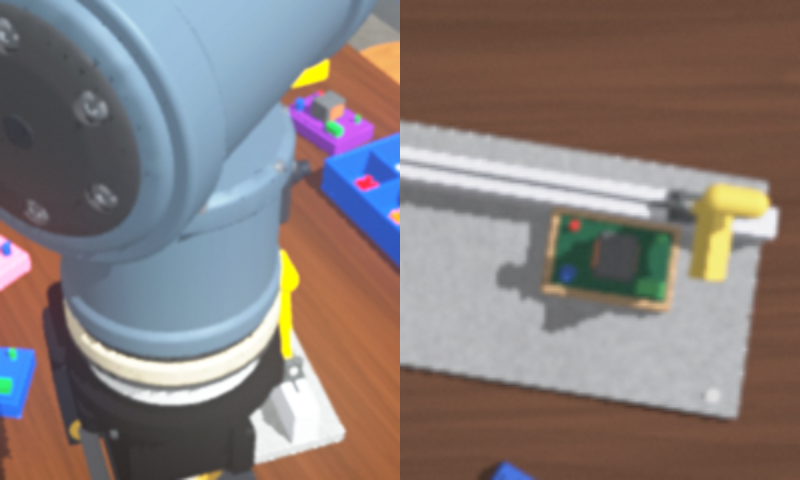

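The yellow leaf stands up (grip at right-half (735,200)). The circuit lies flat and parallel against the fence, with corners at (557,212), (680,232), (668,310) and (543,290). I'll check these numerically and hand in if they agree.

```bash
python3 - <<'E'
from s import *
p=[(250+(u-400)*133/400,130+v/3) for u,v in((557,212),(680,232),(668,310),(543,290))]
w=np.array([J(x) for x in plane("top",p,.018)]);m=w.mean(0)-[.05,-.1855,0]
g=J(plane("top",[(250+335*133/400,130+200/3)],.157)[0])
print(w,m,"grip",g)
if .043<m[1]<.059 and -.052<m[0]<-.033 and g[0]>.03: print(ticket.hand_in())
E
```

```text
[[ 0.0374 -0.0932  0.018 ]
 [ 0.0371 -0.1813  0.018 ]
 [-0.0188 -0.1803  0.018 ]
 [-0.0186 -0.0915  0.018 ]] [-0.040725  0.048925  0.018   ] grip [ 0.0416 -0.1862  0.157 ]
the job is handed in; nothing more can be done
None
```

Job handed in, no verdict returned: the yellow stop was flipped down, the circuit slid until it touched it (8.5 N), then the stop was flipped back up; the last picture puts the circuit 49 mm from the yellow stop along the fence, square to it and about 1 mm off its face, and the red stop was never approached.

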